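# Sort shaft hubs with a go plug gauge

## Robot

A 7-joint arm with a two-finger parallel gripper is mounted at the origin on the work surface; the furniture and walls round the work are solid. World frame = base frame: x ahead of the robot, y to its left, z up, the work surface at z = 0. Lengths are in m, angles in rad, forces in N, time in s.
With the tool pointing down it reaches from about 0.425 to 0.95 m from the base axis. Payload 4.7 kg.
Tool frame: the origin (TCP) lies at the centre of the arm's flange, where the gripper is bolted on; the fingertips stand 173 mm ahead of it and the grasp point (between the pads) lies ahead of it (bot.pinch_z is the z of the grasp point in the tool frame, in m); z points along the fingers, y is the line along which they close (so a half turn about z gives the same grasp; the last joint's range is limited). The gripper opens to 85 mm and grips with 20 to 120 N. Pads are 22 mm wide; open, the fingers measure 114 mm over their backs; the gripper's body (76 mm by 85 mm) begins 54 mm behind the grasp point. The pads swing forward as they close: fully open they stand 13 mm farther back than shut.
Start: joints at [-1.361, 0.469, -0.049, 1.532, 0.024, 1.141, -0.082], TCP at [0.16, 0.656, 0.405] pointing down, gripper open.
Joint ranges: [-2.59, 2.59], [-0.33, 1.99], [-1.39, 1.29], [0.1, 2.45], [-1.04, 4.18], [0.21, 1.99], [-2.66, 2.66]. Speed limits (rad/s): [2.57, 2.57, 3.14, 3.14, 3.14, 3.14, 3.14].

## Interface

Orientations are given as a unit quaternion [x, y, z, w].
In Python, from cell import bot gives the robot as it stands.
- The arm moves only by the tool arm_command, never from a script. Its argument "plan" is a list of rows, each an object of numbers: "gripper": the closure, from -1 (fully open) to 1 (shut), so that 0 is half open; "dx", "dy", "dz": the shift along the tool's x, y, z in m; "roll": the turn about the tool's z in degrees. A call has 1 to 20 rows; each row shifts and turns the commanded pose from where the row before left it, along the tool's axes as they then stand; what a row does not reach is not made up. A row lasts 1/8 s, in which the tool goes at most 62.5 mm and 10.7 degrees, less where a joint would pass 70% of its speed; a pose out of reach is approached as far as the arm can. A call with a gripper value outside its range is refused whole. The fingers move at their own pace and stop on an object; the grip force is fixed at half the most. Time passes only in rows, so rows that do not move let the fingers close. It gives the time, the measured TCP pose, the force, the opening and the grip force at its end, in the units of the state.
- bot.get_obs(): the state, without advancing time (a new reading comes with each control period).
- bot.read_camera(name): name is "scene" or "side" or "wrist"; returns a dict with "color" (480x640x3 uint8, blue, green, red), "fovy" (degrees; the focal length in pixels is half the picture's height over the tangent of half this angle, whatever the lens; pixels are square), "cx", "cy" (the principal point, pixels), "R" (3x3) and "t" (3): a world point X has camera coordinates R X + t. Camera axes: x right, y down, z forward; pixel columns grow to the right and rows downward; lengths in m; the calibration is good to about 2 mm. A picture is of the moment at which its call begins. There is no depth.
- bot.finish_job(): hands the job in; it is judged then, once.
Trained networks look in a picture, given as the dict that the camera call returned (one of the last four; its "shot" number tells which), for a name from the list of things; names that differ only in an ending like _2 or _b are one class to them, and where a whole thing is asked for, a point or a joint stands for the part that bears it (a point fixed in the world has none). Each returns a list of dicts, best first, with "p" (0 to 1); they miss things now and then, are a little off and sometimes report something else, mostly with a low value. They report only what shows in the picture. A call takes as long as a camera call. They do not tell look-alikes from the thing itself.
- bot.silhouettes(picture, query): "pixels" (480x640 bool, what is visible of it) and "extent" ([left, top, width, height] as shares, 0 to 1, of the picture: columns of its width, rows of its height, round what is visible of it).
- bot.spot_point(picture, query): "at" ([column, row] as shares, 0 to 1, of the picture: columns of its width, rows of its height: a listed point, or the origin of a listed thing).
The state is a dict: "time": time; "joint_pos": joint angles; "dq": joint speeds; "tau": joint torques, N m; "tcp_pos": TCP position; "eef_rot": TCP orientation; "wrist_force": force on the tool from outside, world axes, zero at the start; "wrist_torque": the same for the moment, N m; "width": finger opening in m; "gripper_force": force on a finger pad.
Only numpy, scipy, OpenCV 4.12 (cv2) and the standard library are available. Lean on these libraries where they do the work, as an engineer would, in place of code of your own. Each camera call takes 0.05 s, during which the arm holds its last target. There are 200 camera calls.

## Task

Check the bores of both shaft hubs in the nest with the go plug gauge from its wooden stand, first the left hub (as the robot sees it), then the right: a good hub takes the gauge, under a light push, all the way down until its collar sits on the hub; one that is not reamed deep enough stops it part-way, and the gauge must never be forced. Leave the good hub seated in its pocket with the gauge standing fully home in it, to mark it as passed, and stand the hub that failed upright in the red reject tray, without disturbing the jar, stopper and vial near by.

Things in the scene. Friction and masses are not known exactly. Their poses are not given: they have to be found in the camera images.
- gauge: steel go plug gauge, 101 mm long, about 150 g, upright in its stand, pin down. Origin at the centre of the pin's lower end (tip), z up along the gauge. From the tip up: round pin 14 mm dia with a 1 mm chamfer at its end, to z = 30 mm; collar 25 mm dia, z = 30 to 36 mm; neck with a green band, z = 36 to 45 mm; then the handle
- gauge_handle (a point): middle of the gauge's dark hexagonal handle, on its axis, 71 mm above the tip; the handle is 18 mm across flats, from 45 to 98 mm above the tip, with flats facing its own +x and -x and every 60 degrees from there; grip it on two flats
- hub_a: one of two outwardly identical bright steel shaft hubs, about 250 g, loose in a nest pocket: round flange 44 mm dia x 8 mm, round boss 32 mm dia above it, 40 mm high in all; origin at the centre of its underside, z up along the bore. A blind bore, 15.5 mm dia, 34 mm deep, opens in its top; if not fully reamed it narrows to 11.5 mm from 12 mm below the top, not visible in the black bore
- hub_b: one of two outwardly identical bright steel shaft hubs, about 250 g, loose in a nest pocket: round flange 44 mm dia x 8 mm, round boss 32 mm dia above it, 40 mm high in all; origin at the centre of its underside, z up along the bore. A blind bore, 15.5 mm dia, 34 mm deep, opens in its top; if not fully reamed it narrows to 11.5 mm from 12 mm below the top, not visible in the black bore
- hub_a_home (a point): point on the bore axis of hub_a, 10 mm above its underside (30 mm below its top): the gauge tip is here when the gauge is fully home in a properly reamed hub
- hub_b_home (a point): point on the bore axis of hub_b, 10 mm above its underside (30 mm below its top): the gauge tip is here when the gauge is fully home in a properly reamed hub
- nest: grey plastic nest plate, fixed to the bench, 58 mm (its x) x 126 mm (its y) x 14 mm high, origin at the centre of its underside, with two round pockets 6 mm deep in its top, 70 mm apart along its y, 46 mm dia, which locate the hubs' flanges. A hub in a pocket has its top 48 mm above the bench. A tank 285 mm high stands between the nest and the robot's left, 0.1 m off
- nest_left (a point): centre of the floor of the left pocket (towards the nest's +y, to the robot's left), 8 mm above the bench
- nest_right (a point): centre of the floor of the right pocket (towards the nest's -y), 8 mm above the bench
- gauge_stand: wooden gauge stand, weighted (0.8 kg), loose on the bench: block 44 x 44 mm, 36 mm high, on a base 60 x 60 x 5 mm; origin at the centre of its underside. An upright hole of 17 mm dia, 31 mm deep, in the middle of its top holds the gauge's pin, with the gauge's collar resting on the block's top
- reject_tray: shallow open red plastic reject tray, 0.4 kg, loose on the bench, 82 mm (its x) x 100 mm (its y) outside, 18 mm high, walls and floor 3 mm; origin at the centre of its underside. Empty at the start. It stands to the far left behind a tube pump (141 mm high) and a tank (285 mm high), with a pump controller (70 mm high) between it and the nest; keep the gripper's long side off the pump and the tank
- reject_tray_in (a point): centre of the tray's inner floor, 3 mm above the bench
- jar: small violet specimen jar with a white lid, 48 mm dia, 57 mm high, loose; origin at the centre of its underside. A bystander
- stopper: red-brown rubber stopper, 36 mm dia, 26 mm high, loose; origin at the centre of its underside. A bystander
- vial: glass sample vial with a red cap, 25 mm dia, 65 mm high, loose, standing; origin at the centre of its underside. A bystander
There are look-alikes about, which are no part of the job. Of the things like the gauge, leave any that is purple or yellow; of the rest the smaller one is meant.

How it is judged:
On the way, in this order (a step that is already met when the one before it is completed fails the run):
1. the left hub is gauged: the gauge goes fully home in it (tip within 4.5 mm of its home point), or is stopped in its bore at least 9 mm deep, pressing on it with over 1 N (((horizontal distance between hub_a and nest_left below 0.02 m and (distance between gauge and hub_a_home below 0.0045 m or (z of gauge in the frame of hub_a below 0.031 m and horizontal distance between gauge and hub_a below 0.006 m and contact force between gauge and hub_a above 1 N))) or (horizontal distance between hub_b and nest_left below 0.02 m and (distance between gauge and hub_b_home below 0.0045 m or (z of gauge in the frame of hub_b below 0.031 m and horizontal distance between gauge and hub_b below 0.006 m and contact force between gauge and hub_b above 1 N))))), for 0.05 s.
2. the hub in the right pocket is gauged in the same way (((horizontal distance between hub_a and nest_right below 0.02 m and (distance between gauge and hub_a_home below 0.0045 m or (z of gauge in the frame of hub_a below 0.031 m and horizontal distance between gauge and hub_a below 0.006 m and contact force between gauge and hub_a above 1 N))) or (horizontal distance between hub_b and nest_right below 0.02 m and (distance between gauge and hub_b_home below 0.0045 m or (z of gauge in the frame of hub_b below 0.031 m and horizontal distance between gauge and hub_b below 0.006 m and contact force between gauge and hub_b above 1 N))))), for 0.05 s.
At the end, for the whole second after the job is handed in: The gauge stands fully home in one hub (tip within 4.5 mm of that hub's home point, tilt under 0.12 rad), which is seated upright in a pocket of the nest (within 5 mm, 0.1 rad); the other hub stands upright (0.1 rad) on the floor of the reject tray; all three at rest (((distance between gauge and hub_a_home below 0.0045 m and (distance between hub_a and nest_left below 0.005 m or distance between hub_a and nest_right below 0.005 m) and angle between each of hub_a, hub_b's own z axis and vertical below 0.1 rad and horizontal distance between hub_b and reject_tray_in below 0.045 m and z of hub_b in the frame of reject_tray_in between -0.004 and 0.004 m) or (distance between gauge and hub_b_home below 0.0045 m and (distance between hub_b and nest_left below 0.005 m or distance between hub_b and nest_right below 0.005 m) and angle between each of hub_b, hub_a's own z axis and vertical below 0.1 rad and horizontal distance between hub_a and reject_tray_in below 0.045 m and z of hub_a in the frame of reject_tray_in between -0.004 and 0.004 m)) and angle between gauge's own z axis and vertical below 0.12 rad and linear speed of each of gauge, hub_a, hub_b below 0.02 m/s and angular speed of each of gauge, hub_a, hub_b below 0.3 rad/s); the robot touches nothing.
It fails at once if the gauge is forced: more than 40 N between the gauge and a hub (contact force between gauge and hub_a above 40 N or contact force between gauge and hub_b above 40 N).
It fails at once if a bystander (jar, stopper, vial) is moved by more than 25 mm (distance of any of jar, stopper, vial from where it was at the start of the episode above 0.025 m).
It also fails if it takes over 72 s, if anything falls off the work surface, if the arm or the gripper's body presses on something with over 40 N, if the wrist force passes 120 N, or if a joint passes its speed limit or range.

## Working session

There is one attempt and no reset: what is moved stays moved. The work goes in short steps, Python scripts to look and compute and a tool call to move; the robot and the scene stay as the last step left them, time stands still between calls to the robot, and variables do not carry over. Pictures are saved under pics/ and viewed, at most 10 in all, crops included, and the job is handed in when it is done.

Besides the shell and the picture viewer there is one more tool, called after ">>>" by a JSON object that holds its "fn" and its "kwargs". arm_command: Moves the arm, as the interface text tells. Its arguments: {"type":"object","properties":{"plan":{"type":"array","items":{"type":"object","properties":{"gripper":{"type":"number"},"dx":{"type":"number"},"dy":{"type":"number"},"dz":{"type":"number"},"roll":{"type":"number"}}}}},"required":["plan"]}

```bash
mkdir -p pics; ls
python3 - <<'E'
from cell import bot
import cv2,numpy as np
o=bot.get_obs();print({k:np.round(v,3).tolist() for k,v in o.items()},bot.pinch_z)
ims=[]
for n in("scene","side"):
    p=bot.read_camera(n);ims.append(p["color"]);print(n,p["fovy"],p["cx"],p["cy"],np.round(p["R"],3).tolist(),np.round(p["t"],3).tolist())
    cv2.imwrite(f"pics/{n}0.png",p["color"])
    for q in("gauge","gauge_handle","hub_a","nest","gauge_stand","reject_tray","jar","stopper","vial"):
        print(q,[(round(d["p"],2),round(d["at"][0]*640),round(d["at"][1]*480)) for d in bot.spot_point(p,q)][:4])
E
```

```text
pics
{'time': 0.0, 'joint_pos': [-1.361, 0.469, -0.049, 1.534, 0.024, 1.141, -0.082], 'dq': [-0.002, 0.002, -0.002, 0.0, 0.001, 0.002, 0.0], 'tau': [-0.001, -51.031, -0.047, -23.771, 0.011, 0.007, -0.0], 'tcp_pos': [0.16, 0.656, 0.404], 'eef_rot': [0.119, 0.993, -0.001, -0.0], 'wrist_force': [0.089, -1.051, 0.457], 'wrist_torque': [-0.031, 0.056, -0.024], 'gripper_force': 0.0, 'width': 0.086} 0.1547
scene 45.17301687385324 311.5022400347941 239.05581900903937 [[0.999, 0.027, 0.021], [0.031, -0.462, -0.887], [-0.014, 0.887, -0.462]] [-0.573, 0.17, 0.72]
gauge [(0.97, 429, 287), (0.78, 212, 331), (0.64, 323, 335), (0.58, 283, 388)]
gauge_handle [(0.92, 433, 252), (0.73, 330, 295), (0.7, 283, 326), (0.64, 325, 341)]
hub_a [(0.97, 285, 297), (0.6, 274, 323)]
nest [(0.38, 305, 229)]
gauge_stand [(0.9, 322, 339)]
reject_tray [(0.76, 302, 239)]
jar []
stopper [(0.68, 210, 299)]
vial [(0.96, 379, 311), (0.24, 324, 340)]
side 53.38976987619128 320.262444739403 236.73972472977596 [[0.816, -0.578, 0.009], [-0.379, -0.548, -0.745], [0.435, 0.605, -0.667]] [-0.343, 0.425, 0.523]
gauge [(0.93, 385, 378), (0.9, 367, 312), (0.75, 381, 234), (0.26, 258, 233)]
gauge_handle [(0.9, 277, 328), (0.86, 366, 287), (0.65, 388, 338), (0.65, 389, 210)]
hub_a [(0.73, 309, 298), (0.57, 324, 327)]
nest [(0.76, 318, 319)]
gauge_stand [(0.74, 366, 322), (0.52, 259, 233)]
reject_tray [(0.63, 258, 229)]
jar [(0.84, 286, 210), (0.69, 309, 299)]
stopper [(0.91, 246, 328), (0.39, 259, 229)]
vial []
```

View pics/scene0.png

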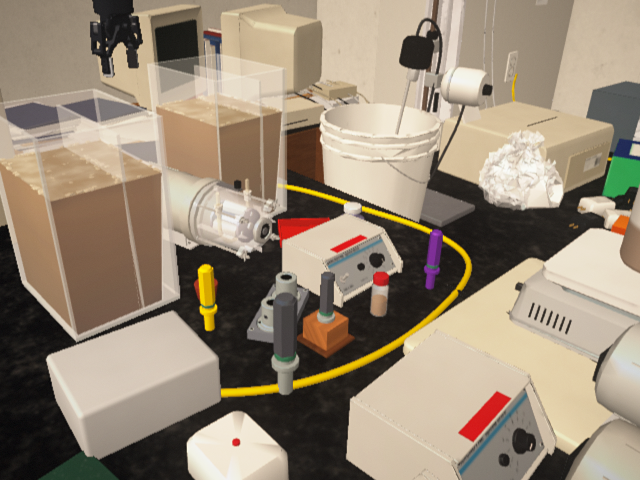

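View pics/side0.png

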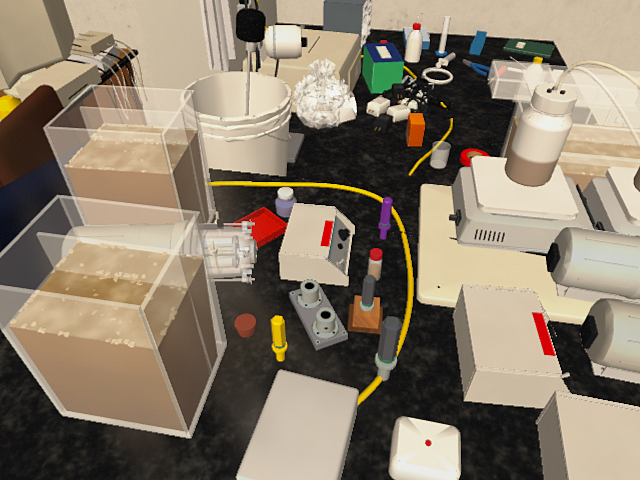

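Candidates for the gauge are yellow (207,298), purple (433,260), the large grey one standing free (285,345), and the small grey one in the wooden stand (327,295). The stand one is meant. I'll check it in a close crop and triangulate.

```bash
cat > h.py <<'E'
from cell import bot
import cv2,numpy as np
def K(p):
    f=240/np.tan(np.radians(p["fovy"])/2);return np.array([[f,0,p["cx"]],[0,f,p["cy"]],[0,0,1]])
def P(p): return K(p)@np.c_[p["R"],p["t"]]
def tri(pa,a,pb,b):
    X=cv2.triangulatePoints(P(pa),P(pb),np.float64(a).reshape(2,1),np.float64(b).reshape(2,1))[:,0];return X[:3]/X[3]
def plane(p,uv,z):
    d=np.array(p["R"]).T@np.linalg.solve(K(p),[*uv,1.]);c=-np.array(p["R"]).T@p["t"];return c+d*(z-c[2])/d[2]
def proj(p,X):
    q=P(p)@[*X,1];return q[:2]/q[2]
E
python3 - <<'E'
from h import *
s=bot.read_camera("scene");d=bot.read_camera("side")
C={"hubL":((287,279),(310,287)),"hubR":((268,300),(325,315)),"handletop":((328,274),(369,277)),"stand":((322,339),(366,322)),"tray":((302,239),(258,229)),"jarlid":((352,208),(286,192)),"stopper":((206,285),(245,320)),"vialtop":((381,275),(375,252)),"bigtop":((286,294),(391,321)),"yeltop":((207,267),(278,319))}
for k,(a,b) in C.items():
    X=tri(s,a,d,b);print(k,X.round(3),(proj(s,X)-a).round(1))
a=cv2.resize(s["color"][225:375,235:365],None,fx=3,fy=3,interpolation=2)
b=cv2.resize(d["color"][190:340,225:355],None,fx=3,fy=3,interpolation=2)
cv2.imwrite("pics/c1.png",np.hstack([a,b]))
E
```

```text
hubL [0.531 0.189 0.044] [-0.2  0.2]
hubR [0.51  0.115 0.055] [ 0.1 -0.1]
handletop [0.59  0.106 0.105] [-0.  0.]
stand [0.585 0.095 0.006] [-0.5  0.6]
tray [ 0.548  0.414 -0.   ] [ 1.7 -2.2]
jarlid [0.637 0.437 0.052] [ 0.4 -0.5]
stopper [0.407 0.204 0.021] [ 0.7 -0.8]
vialtop [0.669 0.178 0.063] [-0.2  0.2]
bigtop [0.541 0.002 0.138] [-0.8  0.9]
yeltop [0.427 0.122 0.1  ] [-0.4  0.4]
```

View pics/c1.png

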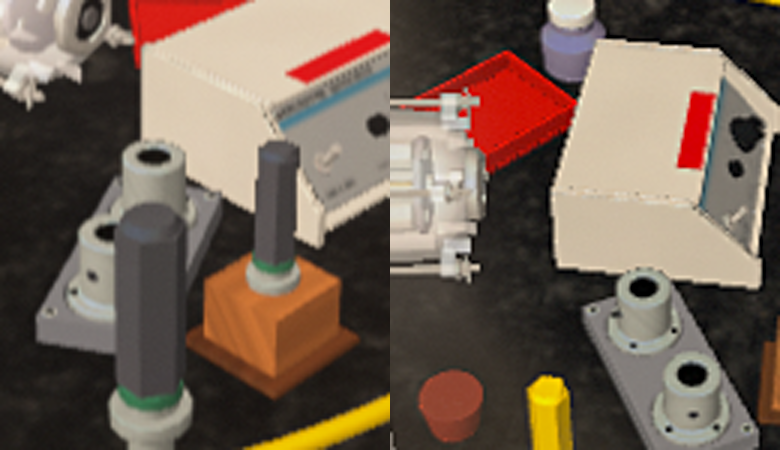

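The crop confirms it: the small grey gauge stands in the wooden stand (crop 275,200), and the big one at crop (150,310) stands free. Going up and over the tanks to hover near it.

>>> {"fn": "arm_command", "kwargs": {"plan": [{"gripper": -1,"dz": -0.05},{"dz": -0.05},{"dz": -0.02,"dx": -0.02,"dy": -0.016},{"dx": -0.03,"dy": -0.024},{"dx": -0.043,"dy": -0.035},{"dx": -0.043,"dy": -0.035},{"dx": -0.043,"dy": -0.035},{"dx": -0.043,"dy": -0.035},{"dx": -0.043,"dy": -0.035},{"dx": -0.043,"dy": -0.035},{"dx": -0.043,"dy": -0.035},{"dx": -0.043,"dy": -0.035},{"dx": -0.043,"dy": -0.035},{"dx": -0.043,"dy": -0.035},{"dx": -0.043,"dy": -0.035},{"dz": 0.04},{"dz": 0.03},{}]}}

```text
schema error: expected keys gripper, dx, dy, dz, roll
```

```bash
cat >> h.py <<'E'
def pose():
    from scipy.spatial.transform import Rotation as Ro
    o=bot.get_obs();return np.array(o["tcp_pos"]),Ro.from_quat(o["eef_rot"]).as_matrix()
def togo(X,yaw=None):
    "shift in tool axes to put grasp point at X; roll deg to bring the tool y line to yaw (deg, world)"
    t,R=pose();g=t+R[:,2]*bot.pinch_z;y=np.degrees(np.arctan2(R[1,1],R[0,1]))
    r=None if yaw is None else round(-((yaw-y+90)%180-90),1)
    print("tool shift",(R.T@(np.array(X)-g)).round(4),"roll",r,"grasp",g.round(4),"yaw",round(y,1),"tilt",R[:,2].round(3))
E
python3 - <<'E'
from h import *
w=bot.read_camera("wrist");cv2.imwrite("pics/w1.png",w["color"])
print(w["fovy"],w["cx"],w["cy"],np.round(w["R"],3).tolist(),(-np.array(w["R"]).T@w["t"]).round(3))
togo([.59,.106,.077]);print(bot.get_obs()["time"])
for q,z in(("hub_a",.008),("gauge_handle",.077),("gauge",.006),("gauge_stand",0),("nest",0)):
    print(q,[(round(d["p"],2),(np.array(d["at"])*[640,480]).round(),plane(w,np.array(d["at"])*[640,480],z).round(3)) for d in bot.spot_point(w,q)][:4])
E
```

```text
66.31180423664384 322.2042559757429 245.51049361822254 [[0.237, 0.972, 0.001], [0.918, -0.224, 0.329], [0.32, -0.077, -0.944]] [0.078 0.675 0.374]
tool shift [-0.5482 -0.4325  0.173 ] roll None grasp [0.1596 0.6559 0.2501] yaw 76.3 tilt [-0.  0. -1.]
1.15
hub_a []
gauge_handle []
gauge []
gauge_stand []
nest []
```

View pics/w1.png

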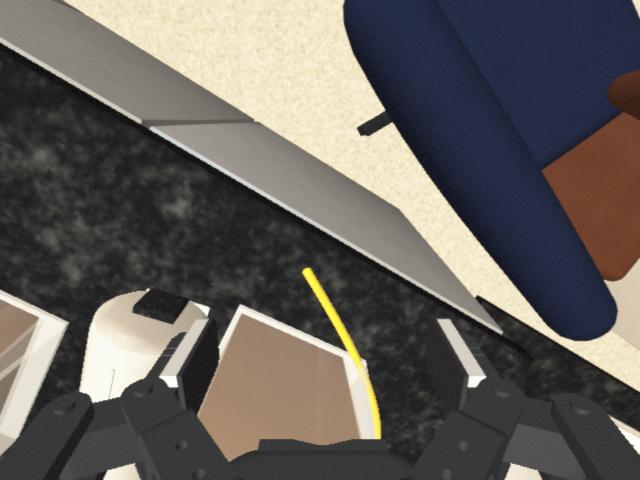

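The move was refused because every row needs all the keys, so the arm is still at its start. The picture shows the tank top at (290,400) and the pump at (140,340).

>>> {"fn": "arm_command", "kwargs": {"plan": [{"gripper": -1,"dx": 0,"dy": 0,"dz": -0.05,"roll": 0},{"gripper": -1,"dx": 0,"dy": 0,"dz": -0.05,"roll": 0},{"gripper": -1,"dx": -0.02,"dy": -0.016,"dz": -0.02,"roll": 0},{"gripper": -1,"dx": -0.03,"dy": -0.024,"dz": 0,"roll": 0},{"gripper": -1,"dx": -0.043,"dy": -0.035,"dz": 0,"roll": 0},{"gripper": -1,"dx": -0.043,"dy": -0.035,"dz": 0,"roll": 0},{"gripper": -1,"dx": -0.043,"dy": -0.035,"dz": 0,"roll": 0},{"gripper": -1,"dx": -0.043,"dy": -0.035,"dz": 0,"roll": 0},{"gripper": -1,"dx": -0.043,"dy": -0.035,"dz": 0,"roll": 0},{"gripper": -1,"dx": -0.043,"dy": -0.035,"dz": 0,"roll": 0},{"gripper": -1,"dx": -0.043,"dy": -0.035,"dz": 0,"roll": 0},{"gripper": -1,"dx": -0.043,"dy": -0.035,"dz": 0,"roll": 0},{"gripper": -1,"dx": -0.043,"dy": -0.035,"dz": 0,"roll": 0},{"gripper": -1,"dx": -0.043,"dy": -0.035,"dz": 0,"roll": 0},{"gripper": -1,"dx": -0.043,"dy": -0.035,"dz": 0,"roll": 0},{"gripper": -1,"dx": 0,"dy": 0,"dz": 0.04,"roll": 0},{"gripper": -1,"dx": 0,"dy": 0,"dz": 0.03,"roll": 0},{"gripper": -1,"dx": 0,"dy": 0,"dz": 0,"roll": 0}]}}

```text
time: 3.65
tcp_pos: [0.5662, 0.1181, 0.4519]
eef_rot: [0.12, 0.993, -0.001, -0.003]
wrist_force: [0.3, 0.3, 0.5]
width: 0.0854
gripper_force: 0.0
```

Run:
```python
from h import *
w=bot.read_camera("wrist");cv2.imwrite("pics/w2.png",w["color"])
togo([.59,.106,.077]);print(bot.get_obs()["time"])
for q,z in(("hub_a",.008),("gauge_handle",.077),("gauge",.006),("gauge_stand",0),("nest",0)):
    print(q,[(round(d["p"],2),(np.array(d["at"])*[640,480]).round(),plane(w,np.array(d["at"])*[640,480],z).round(3)) for d in bot.spot_point(w,q)][:4])
```

```text
tool shift [-0.0262 -0.006   0.2222] roll None grasp [0.5665 0.1182 0.2993] yaw 76.3 tilt [-0.002 -0.001 -1.   ]
3.7
hub_a [(0.9, array([315., 152.]), array([0.515, 0.12 , 0.008])), (0.66, array([379., 151.]), array([0.531, 0.189, 0.008])), (0.62, array([316., 219.]), array([0.589, 0.103, 0.008]))]
gauge_handle [(0.9, array([285.,  53.]), array([0.425, 0.119, 0.077])), (0.79, array([482., 348.]), array([0.755, 0.25 , 0.077])), (0.69, array([314., 235.]), array([0.587, 0.103, 0.077])), (0.62, array([190., 218.]), array([ 0.542, -0.009,  0.077]))]
gauge [(0.91, array([221., 201.]), array([0.543, 0.002, 0.006])), (0.9, array([296.,  65.]), array([0.426, 0.123, 0.006])), (0.88, array([461., 315.]), array([0.756, 0.252, 0.006])), (0.76, array([317., 216.]), array([0.586, 0.105, 0.006]))]
gauge_stand [(0.97, array([316., 220.]), array([0.591, 0.103, 0.   ]))]
nest [(0.82, array([347., 154.]), array([0.526, 0.155, 0.   ]))]
```

View pics/w2.png

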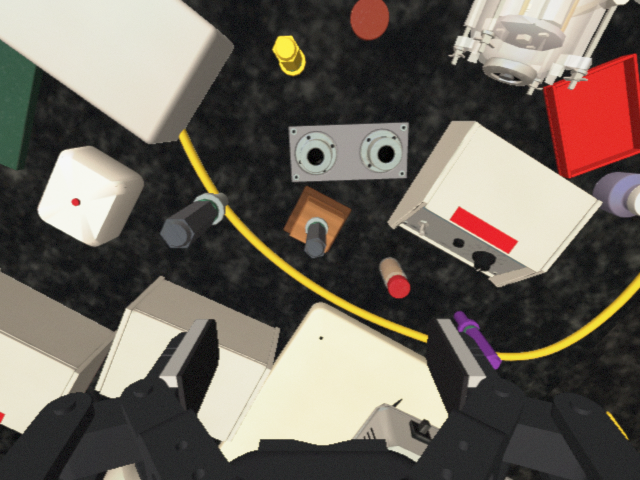

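The wrist view shows both hub bores at (315,155) and (386,153), the gauge at (316,240) in its stand, and the tray at (600,117) with the jar beside it at (622,195). Next are the bore centroids and a close look at the handle's flats.

Run:
```python
from h import *
w=bot.read_camera("wrist");im=w["color"]
g=cv2.cvtColor(im,6)
for n,(u,v) in {"R":(315,155),"L":(386,153)}.items():
    m=(g[v-14:v+15,u-14:u+15]<45).astype(np.uint8)
    k,l,st,c=cv2.connectedComponentsWithStats(m);i=l[14,14];uv=c[i]+[u-14,v-14];print(n,uv.round(1),st[i][4],plane(w,uv,.048).round(4))
for n,uv,z in(("tray TL",(546,88),.018),("tray TR",(632,57),.018),("tray BL",(567,178),.018),("tankpump",(505,72),.05),("ctrl tl",(455,122),.07),("ctrl L",(390,224),0.02),("jar",(625,197),.03)):
    print(n,plane(w,uv,z).round(3))
a=cv2.resize(im[180:270,270:360],None,fx=6,fy=6,interpolation=cv2.INTER_CUBIC)
cv2.imwrite("pics/w3.png",cv2.convertScaleAbs(a,alpha=1.6,beta=20))
```

```text
R [311.9 151.5] 189 [0.5158 0.1215 0.048 ]
L [381.9 149.3] 190 [0.5302 0.19   0.048 ]
tray TL [0.514 0.368 0.018]
tray TR [0.505 0.453 0.018]
tray BL [0.613 0.387 0.018]
tankpump [0.488 0.314 0.05 ]
ctrl tl [0.52  0.257 0.07 ]
ctrl L [0.618 0.187 0.02 ]
jar [0.645 0.441 0.03 ]
```

View pics/w3.png

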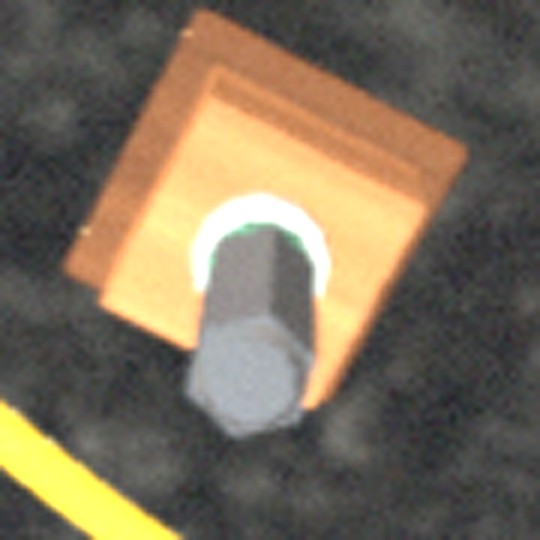

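The handle's hexagon top is at crop (250,377), with flat normals at about 12° below horizontal in the image. The gripper needs a roll of about 12°.

Run:
```python
from h import *
w=bot.read_camera("wrist")
print(plane(w,(311.7,242.8),.107),plane(w,(313.3,224.2),.042))
togo([.588,.104,.084],64.3)
```

```text
[0.58978126 0.10406962 0.107     ] [0.59070045 0.10395847 0.042     ]
tool shift [-0.0232 -0.0103  0.217 ] roll 12.0 grasp [0.5676 0.1193 0.301 ] yaw 76.3 tilt [ 0.002  0.001 -1.   ]
```

>>> {"fn": "arm_command", "kwargs": {"plan": [{"gripper": -1,"dx": -0.0254,"dy": -0.0096,"dz": 0,"roll": 0},{"gripper": -1,"dx": 0,"dy": 0,"dz": 0.03,"roll": 6},{"gripper": -1,"dx": 0,"dy": 0,"dz": 0.05,"roll": 6},{"gripper": -1,"dx": 0,"dy": 0,"dz": 0.05,"roll": 0},{"gripper": -1,"dx": 0,"dy": 0,"dz": 0.04,"roll": 0},{"gripper": -1,"dx": 0,"dy": 0,"dz": 0.03,"roll": 0},{"gripper": -1,"dx": 0,"dy": 0,"dz": 0.017,"roll": 0},{"gripper": -1,"dx": 0,"dy": 0,"dz": 0,"roll": 0},{"gripper": -1,"dx": 0,"dy": 0,"dz": 0,"roll": 0}]}}

```text
time: 5.18
tcp_pos: [0.5904, 0.1039, 0.239]
eef_rot: [0.222, 0.975, 0.001, 0.001]
wrist_force: [-0.3, 0.7, 0.5]
width: 0.0855
gripper_force: 0.0
```

Run:
```python
from h import *
w=bot.read_camera("wrist");togo([.590,.104,.084],64.3)
cv2.imwrite("pics/w4.png",w["color"])
```

```text
tool shift [ 0.0007 -0.0004  0.0005] roll 0.0 grasp [0.5908 0.1041 0.0845] yaw 64.3 tilt [ 0.003  0.001 -1.   ]
```

View pics/w4.png

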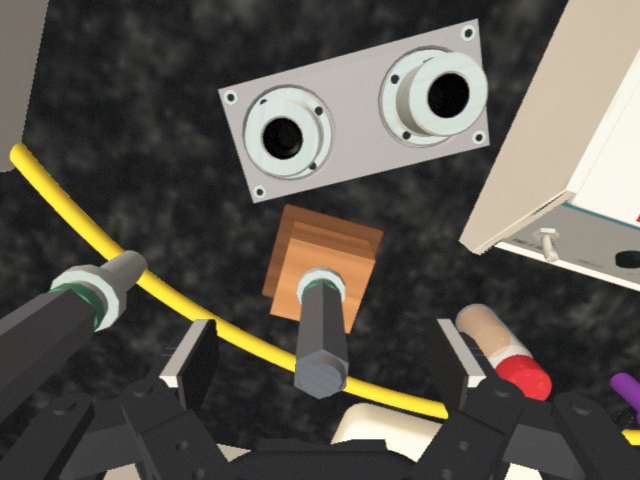

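The handle is centred between the pads at (321,370), and the bores show at (448,96) and (285,138). Closing.

>>> {"fn": "arm_command", "kwargs": {"plan": [{"gripper": 1,"dx": 0,"dy": 0,"dz": 0,"roll": 0},{"gripper": 1,"dx": 0,"dy": 0,"dz": 0,"roll": 0},{"gripper": 1,"dx": 0,"dy": 0,"dz": 0,"roll": 0},{"gripper": 1,"dx": 0,"dy": 0,"dz": 0,"roll": 0},{"gripper": 1,"dx": 0,"dy": 0,"dz": 0,"roll": 0},{"gripper": 1,"dx": 0,"dy": 0,"dz": 0,"roll": 0},{"gripper": 1,"dx": 0,"dy": 0,"dz": 0,"roll": 0}]}}

```text
time: 6.1
tcp_pos: [0.5898, 0.1039, 0.2379]
eef_rot: [0.222, 0.975, 0.0, 0.0]
wrist_force: [-1.0, -0.2, 3.0]
width: 0.017
gripper_force: 58.7
```

Run:
```python
from h import *
w=bot.read_camera("wrist");im=w["color"];g=cv2.cvtColor(im,6);o=bot.get_obs()
print(o["width"],o["gripper_force"],np.round(o["wrist_force"],2))
for n,(u,v) in {"R":(285,138),"L":(448,96)}.items():
    r=30;m=(g[v-r:v+r+1,u-r:u+r+1]<60).astype(np.uint8)
    k,l,st,c=cv2.connectedComponentsWithStats(m);i=l[r,r];uv=c[i]+[u-r,v-r];print(n,uv.round(1),st[i],plane(w,uv,.048).round(4))
togo([.590,.104,.084],64.3)
```

```text
0.017311169849466478 58.69764792267233 [-0.76 -0.1   4.22]
R [283.  139.9] [   9   12   39   41 1218] [0.5154 0.1214 0.048 ]
L [450.   97.1] [  12   10   41   44 1391] [0.5299 0.1899 0.048 ]
tool shift [-0.0001  0.0001 -0.0008] roll 0.0 grasp [0.5898 0.1039 0.0832] yaw 64.3 tilt [ 0.  0. -1.]
```

>>> {"fn": "arm_command", "kwargs": {"plan": [{"gripper": 1,"dx": 0,"dy": 0,"dz": -0.02,"roll": 0},{"gripper": 1,"dx": 0,"dy": 0,"dz": -0.03,"roll": 0},{"gripper": 1,"dx": 0,"dy": 0,"dz": -0.02,"roll": 0},{"gripper": 1,"dx": 0.0233,"dy": 0.0126,"dz": 0,"roll": 0},{"gripper": 1,"dx": 0.034,"dy": 0.0195,"dz": 0,"roll": 0},{"gripper": 1,"dx": 0.034,"dy": 0.0195,"dz": 0,"roll": 0},{"gripper": 1,"dx": 0,"dy": 0,"dz": 0.014,"roll": 0},{"gripper": 1,"dx": 0,"dy": 0,"dz": 0,"roll": 0},{"gripper": 1,"dx": 0,"dy": 0,"dz": 0,"roll": 0}]}}

```text
time: 7.28
tcp_pos: [0.5304, 0.1886, 0.2935]
eef_rot: [0.223, 0.975, -0.0, 0.0]
wrist_force: [0.4, 0.5, -1.4]
width: 0.0174
gripper_force: 58.8
```

Run:
```python
from h import *
togo([.5299,.1899,.1392],64.3);o=bot.get_obs();print(o["width"],np.round(o["wrist_force"],2))
s=bot.read_camera("scene");d=bot.read_camera("side");w=bot.read_camera("wrist")
a=cv2.resize(s["color"][225:315,250:320],None,fx=3.6,fy=5,interpolation=2)
b=cv2.resize(d["color"][235:325,275:345],None,fx=3.6,fy=5,interpolation=2)
c=cv2.resize(w["color"][200:470,240:430],None,fx=1.5,fy=1.667,interpolation=2)
cv2.imwrite("pics/c2.png",np.hstack([a,b,c]))
for n,p in(("s",s),("d",d),("w",w)):
    print(n,"tip->",proj(p,[.5299,.1899,.0620]).round(1),"bore",proj(p,[.5299,.1899,.048]).round(1))
print("tank corner",plane(s,(178,298),0).round(3))
```

```text
tool shift [ 0.001   0.0011 -0.0004] roll -0.1 grasp [0.5304 0.1885 0.1388] yaw 64.2 tilt [ 0.    -0.001 -1.   ]
0.017412359244623917 [ 0.41  0.46 -1.37]
s tip-> [286.2 268.4] bore [286.2 276.6]
d tip-> [309.2 279.5] bore [309.3 285. ]
w tip-> [323.5 265.1] bore [323.4 256.6]
tank corner [0.363 0.195 0.   ]
```

View pics/c2.png

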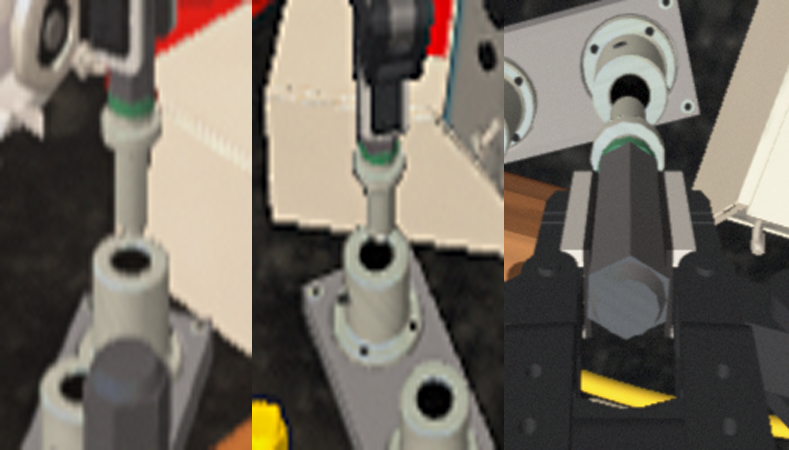

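The pin lines up with the bore to about 1–2 mm: scene x 286 against 286, side 310.6 against 309.4. I'll correct by the computed shift and go down gently.

>>> {"fn": "arm_command", "kwargs": {"plan": [{"gripper": 1,"dx": 0.001,"dy": 0.0011,"dz": 0,"roll": 0},{"gripper": 1,"dx": 0,"dy": 0,"dz": 0.005,"roll": 0},{"gripper": 1,"dx": 0,"dy": 0,"dz": 0.005,"roll": 0},{"gripper": 1,"dx": 0,"dy": 0,"dz": 0.002,"roll": 0},{"gripper": 1,"dx": 0,"dy": 0,"dz": 0,"roll": 0},{"gripper": 1,"dx": 0,"dy": 0,"dz": 0,"roll": 0}]}}

```text
time: 8.18
tcp_pos: [0.5294, 0.1914, 0.2818]
eef_rot: [0.222, 0.975, 0.0, 0.0]
wrist_force: [0.9, 0.7, -0.8]
width: 0.0173
gripper_force: 58.8
```

```bash
python3 -c "
from h import *
togo([.5299,.1899,.1252],64.3);print(bot.get_obs()['wrist_force'])"
```

```text
tool shift [-0.0011 -0.0012  0.0019] roll 0.0 grasp [0.5294 0.1914 0.1271] yaw 64.3 tilt [ 0.  0. -1.]
[ 0.90422347  0.65593101 -0.79242116]
```

>>> {"fn": "arm_command", "kwargs": {"plan": [{"gripper": 1,"dx": 0,"dy": 0,"dz": 0,"roll": 0},{"gripper": 1,"dx": 0,"dy": 0,"dz": 0,"roll": 0}]}}

```text
time: 8.43
tcp_pos: [0.5293, 0.1914, 0.2818]
eef_rot: [0.222, 0.975, 0.0, 0.0]
wrist_force: [0.5, -0.3, -1.7]
width: 0.0168
gripper_force: 58.8
```

```bash
python3 -c "
from h import *
for i in range(4):
    togo([.5299,.1899,.1252],64.3);bot.read_camera('side')
"
```

```text
tool shift [-0.0011 -0.0012  0.0019] roll 0.0 grasp [0.5294 0.1914 0.1271] yaw 64.3 tilt [ 0.  0. -1.]
tool shift [-0.0012 -0.0011  0.0019] roll 0.0 grasp [0.5293 0.1914 0.1271] yaw 64.3 tilt [ 0.  0. -1.]
tool shift [-0.0011 -0.0011  0.0019] roll 0.0 grasp [0.5294 0.1914 0.1271] yaw 64.3 tilt [ 0.  0. -1.]
tool shift [-0.0012 -0.0011  0.0018] roll 0.0 grasp [0.5293 0.1914 0.127 ] yaw 64.3 tilt [ 0.  0. -1.]
```

>>> {"fn": "arm_command", "kwargs": {"plan": [{"gripper": 1,"dx": -0.0011,"dy": -0.0012,"dz": 0,"roll": 0},{"gripper": 1,"dx": 0,"dy": 0,"dz": 0,"roll": 0},{"gripper": 1,"dx": 0,"dy": 0,"dz": 0.0015,"roll": 0},{"gripper": 1,"dx": 0,"dy": 0,"dz": 0.0015,"roll": 0},{"gripper": 1,"dx": 0,"dy": 0,"dz": 0,"roll": 0},{"gripper": 1,"dx": 0,"dy": 0,"dz": 0,"roll": 0},{"gripper": 1,"dx": 0,"dy": 0,"dz": 0,"roll": 0}]}}

```text
time: 9.5
tcp_pos: [0.5298, 0.1898, 0.2787]
eef_rot: [0.222, 0.975, 0.0, -0.0]
wrist_force: [1.1, 0.8, -0.8]
width: 0.0175
gripper_force: 58.8
```

```bash
python3 -c "
from h import *
togo([.5299,.1899,.1252],64.3);print(bot.get_obs()['wrist_force'])"
```

```text
tool shift [-0.0001  0.0001 -0.0012] roll 0.0 grasp [0.5298 0.1899 0.124 ] yaw 64.3 tilt [ 0.  0. -1.]
[ 1.09065283  0.77760926 -0.801596  ]
```

>>> {"fn": "arm_command", "kwargs": {"plan": [{"gripper": 1,"dx": 0,"dy": 0,"dz": 0.002,"roll": 0},{"gripper": 1,"dx": 0,"dy": 0,"dz": 0.002,"roll": 0},{"gripper": 1,"dx": 0,"dy": 0,"dz": 0.002,"roll": 0},{"gripper": 1,"dx": 0,"dy": 0,"dz": 0.002,"roll": 0},{"gripper": 1,"dx": 0,"dy": 0,"dz": 0,"roll": 0},{"gripper": 1,"dx": 0,"dy": 0,"dz": 0,"roll": 0}]}}

```text
time: 10.25
tcp_pos: [0.5298, 0.1898, 0.2707]
eef_rot: [0.222, 0.975, 0.0, 0.0]
wrist_force: [0.4, 0.7, -1.6]
width: 0.0173
gripper_force: 58.8
```

>>> {"fn": "arm_command", "kwargs": {"plan": [{"gripper": 1,"dx": 0,"dy": 0,"dz": 0.0015,"roll": 0},{"gripper": 1,"dx": 0,"dy": 0,"dz": 0.001,"roll": 0},{"gripper": 1,"dx": 0,"dy": 0,"dz": 0.001,"roll": 0},{"gripper": 1,"dx": 0,"dy": 0,"dz": 0,"roll": 0},{"gripper": 1,"dx": 0,"dy": 0,"dz": 0,"roll": 0}]}}

```text
time: 10.88
tcp_pos: [0.5298, 0.1898, 0.2672]
eef_rot: [0.222, 0.975, 0.0, 0.0]
wrist_force: [-0.5, -0.2, -0.8]
width: 0.0172
gripper_force: 58.8
```

>>> {"fn": "arm_command", "kwargs": {"plan": [{"gripper": 1,"dx": 0,"dy": 0,"dz": 0.001,"roll": 0},{"gripper": 1,"dx": 0,"dy": 0,"dz": 0.001,"roll": 0},{"gripper": 1,"dx": 0,"dy": 0,"dz": 0,"roll": 0},{"gripper": 1,"dx": 0,"dy": 0,"dz": 0,"roll": 0}]}}

```text
time: 11.38
tcp_pos: [0.5298, 0.1898, 0.2652]
eef_rot: [0.222, 0.975, 0.0, -0.0]
wrist_force: [-0.5, 0.1, -1.2]
width: 0.0176
gripper_force: 58.8
```

>>> {"fn": "arm_command", "kwargs": {"plan": [{"gripper": 1,"dx": 0,"dy": 0,"dz": 0.0015,"roll": 0},{"gripper": 1,"dx": 0,"dy": 0,"dz": 0.002,"roll": 0},{"gripper": 1,"dx": 0,"dy": 0,"dz": 0.002,"roll": 0},{"gripper": 1,"dx": 0,"dy": 0,"dz": 0.002,"roll": 0},{"gripper": 1,"dx": 0,"dy": 0,"dz": 0.002,"roll": 0},{"gripper": 1,"dx": 0,"dy": 0,"dz": 0.002,"roll": 0},{"gripper": 1,"dx": 0,"dy": 0,"dz": 0.001,"roll": 0},{"gripper": 1,"dx": 0,"dy": 0,"dz": 0,"roll": 0},{"gripper": 1,"dx": 0,"dy": 0,"dz": 0,"roll": 0}]}}

```text
time: 12.5
tcp_pos: [0.5298, 0.1898, 0.2528]
eef_rot: [0.222, 0.975, 0.0, 0.0]
wrist_force: [0.9, 0.4, -0.3]
width: 0.0171
gripper_force: 58.8
```

>>> {"fn": "arm_command", "kwargs": {"plan": [{"gripper": 1,"dx": 0,"dy": 0,"dz": 0.001,"roll": 0},{"gripper": 1,"dx": 0,"dy": 0,"dz": 0.001,"roll": 0},{"gripper": 1,"dx": 0,"dy": 0,"dz": 0,"roll": 0},{"gripper": 1,"dx": 0,"dy": 0,"dz": 0.0005,"roll": 0},{"gripper": 1,"dx": 0,"dy": 0,"dz": 0,"roll": 0},{"gripper": 1,"dx": 0,"dy": 0,"dz": 0,"roll": 0}]}}

```text
time: 13.25
tcp_pos: [0.5298, 0.1898, 0.2502]
eef_rot: [0.222, 0.975, 0.0, -0.0]
wrist_force: [-0.3, 0.6, -1.1]
width: 0.0171
gripper_force: 58.8
```

Left hub: the gauge is home at a tip height of about 18 mm with no resistance, so it is good. On to the right hub.

>>> {"fn": "arm_command", "kwargs": {"plan": [{"gripper": 1,"dx": 0,"dy": 0,"dz": -0.005,"roll": 0},{"gripper": 1,"dx": 0,"dy": 0,"dz": -0.01,"roll": 0},{"gripper": 1,"dx": 0,"dy": 0,"dz": -0.015,"roll": 0},{"gripper": 1,"dx": 0,"dy": 0,"dz": -0.015,"roll": 0},{"gripper": 1,"dx": 0,"dy": 0,"dz": 0,"roll": 0},{"gripper": 1,"dx": -0.0047,"dy": -0.0179,"dz": 0,"roll": 0},{"gripper": 1,"dx": -0.006,"dy": -0.025,"dz": 0,"roll": 0},{"gripper": 1,"dx": -0.006,"dy": -0.025,"dz": 0,"roll": 0},{"gripper": 1,"dx": 0,"dy": 0,"dz": 0.007,"roll": 0},{"gripper": 1,"dx": 0,"dy": 0,"dz": 0.0065,"roll": 0},{"gripper": 1,"dx": 0,"dy": 0,"dz": 0,"roll": 0},{"gripper": 1,"dx": 0,"dy": 0,"dz": 0,"roll": 0},{"gripper": 1,"dx": 0,"dy": 0,"dz": 0,"roll": 0}]}}

```text
time: 14.88
tcp_pos: [0.5155, 0.1219, 0.2818]
eef_rot: [0.222, 0.975, 0.0, 0.0]
wrist_force: [-0.5, 0.0, -1.5]
width: 0.0172
gripper_force: 58.8
```

Run:
```python
from h import *
togo([.5154,.1214,.1270],64.3)
# hubs still seated? bore of left hub in scene and side
s=bot.read_camera("scene");d=bot.read_camera("side")
a=cv2.resize(s["color"][225:335,250:320],None,fx=4.5,fy=4.5,interpolation=2)
b=cv2.resize(d["color"][235:345,275:345],None,fx=4.5,fy=4.5,interpolation=2)
cv2.imwrite("pics/c3.png",np.hstack([a,b]))
print(proj(d,[.5154,.1214,.048]),proj(s,[.5154,.1214,.048]))
```

```text
tool shift [-0.     -0.0005  0.0001] roll 0.1 grasp [0.5156 0.1219 0.1271] yaw 64.4 tilt [ 0.  0. -1.]
[325.40563159 313.9571835 ] [272.44272749 301.92942639]
```

View pics/c3.png

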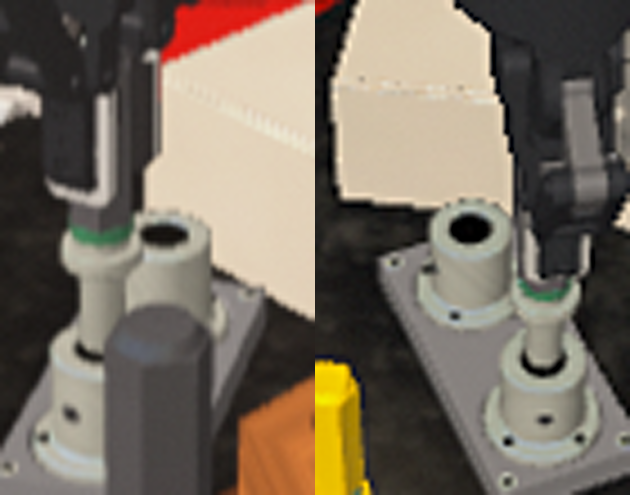

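The left hub is still seated and the pin is centred over the right bore at crop (545,360). Descending.

>>> {"fn": "arm_command", "kwargs": {"plan": [{"gripper": 1,"dx": 0,"dy": 0,"dz": 0.0015,"roll": 0},{"gripper": 1,"dx": 0,"dy": 0,"dz": 0.0015,"roll": 0},{"gripper": 1,"dx": 0,"dy": 0,"dz": 0,"roll": 0},{"gripper": 1,"dx": 0,"dy": 0,"dz": 0,"roll": 0}]}}

```text
time: 15.48
tcp_pos: [0.5154, 0.1214, 0.2787]
eef_rot: [0.222, 0.975, 0.0, -0.0]
wrist_force: [0.7, 0.1, -1.2]
width: 0.017
gripper_force: 58.8
```

>>> {"fn": "arm_command", "kwargs": {"plan": [{"gripper": 1,"dx": 0,"dy": 0,"dz": 0.002,"roll": 0},{"gripper": 1,"dx": 0,"dy": 0,"dz": 0.002,"roll": 0},{"gripper": 1,"dx": 0,"dy": 0,"dz": 0.002,"roll": 0},{"gripper": 1,"dx": 0,"dy": 0,"dz": 0.002,"roll": 0},{"gripper": 1,"dx": 0,"dy": 0,"dz": 0.001,"roll": 0},{"gripper": 1,"dx": 0,"dy": 0,"dz": 0,"roll": 0},{"gripper": 1,"dx": 0,"dy": 0,"dz": 0,"roll": 0}]}}

```text
time: 16.35
tcp_pos: [0.5154, 0.1214, 0.2697]
eef_rot: [0.222, 0.975, 0.0, 0.0]
wrist_force: [-0.2, -0.1, -0.3]
width: 0.017
gripper_force: 58.8
```

>>> {"fn": "arm_command", "kwargs": {"plan": [{"gripper": 1,"dx": 0,"dy": 0,"dz": 0.0007,"roll": 0},{"gripper": 1,"dx": 0,"dy": 0,"dz": 0.0007,"roll": 0},{"gripper": 1,"dx": 0,"dy": 0,"dz": 0,"roll": 0},{"gripper": 1,"dx": 0,"dy": 0,"dz": 0,"roll": 0}]}}

```text
time: 16.85
tcp_pos: [0.5154, 0.1214, 0.2683]
eef_rot: [0.222, 0.975, 0.0, -0.0]
wrist_force: [0.6, 0.4, -1.4]
width: 0.0172
gripper_force: 58.8
```

Tip at about 36.4 mm, where the step would be.

>>> {"fn": "arm_command", "kwargs": {"plan": [{"gripper": 1,"dx": 0,"dy": 0,"dz": 0.0005,"roll": 0},{"gripper": 1,"dx": 0,"dy": 0,"dz": 0,"roll": 0},{"gripper": 1,"dx": 0,"dy": 0,"dz": 0,"roll": 0}]}}

```text
time: 17.23
tcp_pos: [0.5155, 0.1214, 0.2679]
eef_rot: [0.222, 0.975, 0.0, 0.0]
wrist_force: [0.3, 0.3, -0.2]
width: 0.0171
gripper_force: 58.9
```

>>> {"fn": "arm_command", "kwargs": {"plan": [{"gripper": 1,"dx": 0,"dy": 0,"dz": 0.0004,"roll": 0},{"gripper": 1,"dx": 0,"dy": 0,"dz": 0,"roll": 0},{"gripper": 1,"dx": 0,"dy": 0,"dz": 0,"roll": 0}]}}

```text
time: 17.6
tcp_pos: [0.5155, 0.1214, 0.2677]
eef_rot: [0.222, 0.975, 0.0, 0.0]
wrist_force: [-0.8, 0.1, 2.5]
width: 0.0175
gripper_force: 59.3
```

>>> {"fn": "arm_command", "kwargs": {"plan": [{"gripper": 1,"dx": 0,"dy": 0,"dz": 0.0004,"roll": 0},{"gripper": 1,"dx": 0,"dy": 0,"dz": 0,"roll": 0},{"gripper": 1,"dx": 0,"dy": 0,"dz": 0,"roll": 0}]}}

```text
time: 17.98
tcp_pos: [0.5156, 0.1213, 0.2676]
eef_rot: [0.222, 0.975, 0.0, 0.0]
wrist_force: [-0.7, 0.9, 6.7]
width: 0.0172
gripper_force: 59.8
```

The right hub stops the gauge at 12 mm depth with about 7 N, so it failed. Withdrawing and returning the gauge to the left hub.

>>> {"fn": "arm_command", "kwargs": {"plan": [{"gripper": 1,"dx": 0,"dy": 0,"dz": -0.003,"roll": 0},{"gripper": 1,"dx": 0,"dy": 0,"dz": -0.01,"roll": 0},{"gripper": 1,"dx": 0,"dy": 0,"dz": -0.015,"roll": 0},{"gripper": 1,"dx": 0,"dy": 0,"dz": 0,"roll": 0},{"gripper": 1,"dx": 0.0048,"dy": 0.0179,"dz": 0,"roll": 0},{"gripper": 1,"dx": 0.006,"dy": 0.025,"dz": 0,"roll": 0},{"gripper": 1,"dx": 0.006,"dy": 0.025,"dz": 0,"roll": 0},{"gripper": 1,"dx": 0,"dy": 0,"dz": 0.007,"roll": 0},{"gripper": 1,"dx": 0,"dy": 0,"dz": 0.0065,"roll": 0},{"gripper": 1,"dx": 0,"dy": 0,"dz": 0,"roll": 0},{"gripper": 1,"dx": 0,"dy": 0,"dz": 0,"roll": 0},{"gripper": 1,"dx": 0,"dy": 0,"dz": 0,"roll": 0},{"gripper": 1,"dx": 0,"dy": 0,"dz": 0,"roll": 0}]}}

```text
time: 19.6
tcp_pos: [0.5298, 0.1897, 0.2817]
eef_rot: [0.222, 0.975, 0.0, 0.0]
wrist_force: [-0.6, 0.1, -1.6]
width: 0.0171
gripper_force: 58.8
```

>>> {"fn": "arm_command", "kwargs": {"plan": [{"gripper": 1,"dx": 0,"dy": 0,"dz": 0.0015,"roll": 0},{"gripper": 1,"dx": 0,"dy": 0,"dz": 0.0015,"roll": 0},{"gripper": 1,"dx": 0,"dy": 0,"dz": 0,"roll": 0},{"gripper": 1,"dx": 0,"dy": 0,"dz": 0,"roll": 0}]}}

```text
time: 20.1
tcp_pos: [0.5297, 0.1899, 0.2785]
eef_rot: [0.222, 0.975, 0.0, -0.0]
wrist_force: [-0.3, -0.2, -1.2]
width: 0.0171
gripper_force: 58.8
```

Inside again. Going down to about 1 mm above home.

>>> {"fn": "arm_command", "kwargs": {"plan": [{"gripper": 1,"dx": 0,"dy": 0,"dz": 0.002,"roll": 0},{"gripper": 1,"dx": 0,"dy": 0,"dz": 0.003,"roll": 0},{"gripper": 1,"dx": 0,"dy": 0,"dz": 0.003,"roll": 0},{"gripper": 1,"dx": 0,"dy": 0,"dz": 0.003,"roll": 0},{"gripper": 1,"dx": 0,"dy": 0,"dz": 0.003,"roll": 0},{"gripper": 1,"dx": 0,"dy": 0,"dz": 0.003,"roll": 0},{"gripper": 1,"dx": 0,"dy": 0,"dz": 0.003,"roll": 0},{"gripper": 1,"dx": 0,"dy": 0,"dz": 0.003,"roll": 0},{"gripper": 1,"dx": 0,"dy": 0,"dz": 0.003,"roll": 0},{"gripper": 1,"dx": 0,"dy": 0,"dz": 0.002,"roll": 0},{"gripper": 1,"dx": 0,"dy": 0,"dz": 0.0005,"roll": 0},{"gripper": 1,"dx": 0,"dy": 0,"dz": 0,"roll": 0},{"gripper": 1,"dx": 0,"dy": 0,"dz": 0,"roll": 0}]}}

```text
time: 21.72
tcp_pos: [0.5297, 0.1899, 0.2501]
eef_rot: [0.222, 0.975, 0.0, 0.0]
wrist_force: [0.9, 0.6, -1.9]
width: 0.017
gripper_force: 58.9
```

>>> {"fn": "arm_command", "kwargs": {"plan": [{"gripper": 0.3,"dx": 0,"dy": 0,"dz": 0,"roll": 0},{"gripper": 0,"dx": 0,"dy": 0,"dz": 0,"roll": 0},{"gripper": -0.2,"dx": 0,"dy": 0,"dz": 0,"roll": 0},{"gripper": -0.2,"dx": 0,"dy": 0,"dz": 0,"roll": 0},{"gripper": -0.2,"dx": 0,"dy": 0,"dz": -0.01,"roll": 0},{"gripper": -0.2,"dx": 0,"dy": 0,"dz": -0.03,"roll": 0},{"gripper": -0.2,"dx": 0,"dy": 0,"dz": -0.04,"roll": 0},{"gripper": -0.2,"dx": 0,"dy": 0,"dz": -0.03,"roll": 0},{"gripper": -0.2,"dx": 0,"dy": 0,"dz": 0,"roll": 0}]}}

```text
time: 22.85
tcp_pos: [0.5305, 0.1899, 0.3632]
eef_rot: [0.222, 0.975, 0.002, 0.002]
wrist_force: [0.4, 0.3, -0.5]
width: 0.0514
gripper_force: 0.0
```

Run:
```python
from h import *
o=bot.get_obs();print(np.round(o["joint_pos"],2),o["width"],o["time"])
togo([.5154,.1214,.15],10)
s=bot.read_camera("scene");d=bot.read_camera("side")
for q in("gauge","gauge_handle"):
  for p in(s,d): print(q,[(round(k["p"],2),(np.array(k["at"])*[640,480]).round(1)) for k in bot.spot_point(p,q)],"exp",proj(p,[.5298,.1899,.018 if q=="gauge" else .089]).round(1))
for p in(s,d):
  print(proj(p,[.5298,.1899,.119]).round(1))
```

```text
[-0.7   0.34  0.36  1.87 -0.14  0.96  0.84] 0.05136054907039638 22.85
tool shift [-0.0153 -0.0694  0.0582] roll 54.3 grasp [0.5313 0.1904 0.2085] yaw 64.3 tilt [ 0.006  0.003 -1.   ]
gauge [(0.8, array([284.8, 291.6])), (0.78, array([427.5, 286.7])), (0.66, array([285.9, 388.7])), (0.58, array([210.2, 326.7]))] exp [286.1 293.5]
gauge [(0.91, array([278.6, 358. ])), (0.85, array([379.7, 236.4])), (0.82, array([309.9, 294.9])), (0.82, array([385.7, 375.6]))] exp [309.3 296.3]
gauge_handle [(0.89, array([284.3, 323. ])), (0.88, array([436.2, 250.4])), (0.85, array([287.8, 252.8])), (0.31, array([303.8, 233.7]))] exp [286.1 252.4]
gauge_handle [(0.98, array([307.7, 269.3])), (0.72, array([275.6, 327.9])), (0.71, array([390.3, 337.4])), (0.59, array([386.8, 209.7])), (0.5, array([320.6, 314.8]))] exp [309.1 268.6]
[286.1 234. ]
[309.  255.9]
```

Both views agree that the gauge stands home in the left hub. Next is the right hub, with finger line at yaw 10°, clear of the stand and the left hub.

>>> {"fn": "arm_command", "kwargs": {"plan": [{"gripper": -0.2,"dx": -0.005,"dy": -0.0234,"dz": 0,"roll": 0},{"gripper": -0.2,"dx": -0.005,"dy": -0.023,"dz": 0,"roll": 0},{"gripper": -0.2,"dx": -0.0053,"dy": -0.023,"dz": 0,"roll": 0},{"gripper": -0.2,"dx": 0,"dy": 0,"dz": 0,"roll": 9.1},{"gripper": -0.2,"dx": 0,"dy": 0,"dz": 0,"roll": 9},{"gripper": -0.2,"dx": 0,"dy": 0,"dz": 0,"roll": 9},{"gripper": -0.2,"dx": 0,"dy": 0,"dz": 0,"roll": 9},{"gripper": -0.2,"dx": 0,"dy": 0,"dz": 0,"roll": 9},{"gripper": -0.2,"dx": 0,"dy": 0,"dz": 0,"roll": 9},{"gripper": -0.2,"dx": 0,"dy": 0,"dz": 0.04,"roll": 0},{"gripper": -0.2,"dx": 0,"dy": 0,"dz": 0,"roll": 0},{"gripper": -0.2,"dx": 0,"dy": 0,"dz": 0,"roll": 0},{"gripper": -0.2,"dx": 0,"dy": 0,"dz": 0,"roll": 0}]}}

```text
time: 24.78
tcp_pos: [0.5139, 0.1203, 0.3213]
eef_rot: [0.642, 0.767, 0.001, 0.001]
wrist_force: [-0.4, 0.3, 0.4]
width: 0.0511
gripper_force: 0.0
```

Run:
```python
from h import *
o=bot.get_obs();print(np.round(o["joint_pos"],2))
togo([.5154,.1214,.042],10)
w=bot.read_camera("wrist")
print([(round(k["p"],2),plane(w,np.array(k["at"])*[640,480],.008).round(4)) for k in bot.spot_point(w,"hub_a")])
```

```text
[-0.75  0.35  0.55  2.   -0.24  0.85  0.11]
tool shift [0.0006 0.001  0.1246] roll 0.2 grasp [0.5143 0.1205 0.1666] yaw 10.2 tilt [ 0.002  0.001 -1.   ]
[(0.89, array([0.5289, 0.1905, 0.008 ])), (0.88, array([0.5161, 0.1232, 0.008 ]))]
```

>>> {"fn": "arm_command", "kwargs": {"plan": [{"gripper": -0.2,"dx": 0.0006,"dy": 0.001,"dz": 0.03,"roll": 0},{"gripper": -0.2,"dx": 0,"dy": 0,"dz": 0.035,"roll": 0},{"gripper": -0.2,"dx": 0,"dy": 0,"dz": 0.025,"roll": 0},{"gripper": -0.2,"dx": 0,"dy": 0,"dz": 0.02,"roll": 0},{"gripper": -0.2,"dx": 0,"dy": 0,"dz": 0.0146,"roll": 0},{"gripper": -0.2,"dx": 0,"dy": 0,"dz": 0,"roll": 0},{"gripper": -0.2,"dx": 0,"dy": 0,"dz": 0,"roll": 0},{"gripper": -0.2,"dx": 0,"dy": 0,"dz": 0,"roll": 0}]}}

```text
time: 25.88
tcp_pos: [0.5147, 0.1216, 0.1962]
eef_rot: [0.641, 0.767, 0.001, 0.0]
wrist_force: [-0.5, 0.1, -1.0]
width: 0.051
gripper_force: 0.0
```

>>> {"fn": "arm_command", "kwargs": {"plan": [{"gripper": 0.1,"dx": 0,"dy": 0,"dz": 0,"roll": 0},{"gripper": 1,"dx": 0,"dy": 0,"dz": 0,"roll": 0},{"gripper": 1,"dx": 0,"dy": 0,"dz": 0,"roll": 0},{"gripper": 1,"dx": 0,"dy": 0,"dz": 0,"roll": 0},{"gripper": 1,"dx": 0,"dy": 0,"dz": 0,"roll": 0}]}}

```text
time: 26.5
tcp_pos: [0.5146, 0.1215, 0.1961]
eef_rot: [0.641, 0.767, 0.001, 0.0]
wrist_force: [-1.4, 0.4, 5.9]
width: 0.0293
gripper_force: 59.7
```

>>> {"fn": "arm_command", "kwargs": {"plan": [{"gripper": 1,"dx": 0,"dy": 0,"dz": -0.01,"roll": 0},{"gripper": 1,"dx": 0,"dy": 0,"dz": -0.03,"roll": 0},{"gripper": 1,"dx": 0,"dy": 0,"dz": -0.04,"roll": 0},{"gripper": 1,"dx": 0,"dy": 0,"dz": -0.04,"roll": 0},{"gripper": 1,"dx": 0,"dy": 0,"dz": -0.04,"roll": 0},{"gripper": 1,"dx": 0,"dy": 0,"dz": -0.02,"roll": 0},{"gripper": 1,"dx": 0,"dy": 0,"dz": 0,"roll": 0},{"gripper": 1,"dx": 0,"dy": 0,"dz": 0,"roll": 0}]}}

```text
time: 27.5
tcp_pos: [0.5136, 0.1214, 0.3742]
eef_rot: [0.641, 0.767, -0.001, -0.001]
wrist_force: [0.0, 0.3, -2.5]
width: 0.0295
gripper_force: 60.0
```

Run:
```python
from h import *
togo([.5298,.1899,.2])
w=bot.read_camera("wrist");s=bot.read_camera("scene")
for q,z in(("gauge_handle",.089),("hub_a",.008),("reject_tray",0),("jar",0)): 
  for n,p in(("w",w),("s",s)):print(n,q,[(round(k["p"],2),(np.array(k["at"])*[640,480]).round(),plane(p,np.array(k["at"])*[640,480],z).round(3)) for k in bot.spot_point(p,q)])
cv2.imwrite("pics/w5.png",w["color"])
```

```text
tool shift [0.0646 0.0286 0.0195] roll None grasp [0.5132 0.1213 0.2195] yaw 10.2 tilt [-0.002 -0.001 -1.   ]
w gauge_handle [(0.91, array([363., 144.]), array([0.529, 0.192, 0.089])), (0.77, array([328., 387.]), array([ 0.542, -0.007,  0.089])), (0.68, array([207., 213.]), array([0.429, 0.126, 0.089]))]
s gauge_handle [(0.97, array([284., 322.]), array([0.539, 0.018, 0.089])), (0.85, array([430., 252.]), array([0.741, 0.203, 0.089])), (0.76, array([207., 285.]), array([0.433, 0.095, 0.089])), (0.64, array([271., 325.]), array([0.523, 0.011, 0.089])), (0.6, array([285., 255.]), array([0.529, 0.182, 0.089]))]
w hub_a [(0.66, array([353., 140.]), array([0.529, 0.191, 0.008])), (0.56, array([320., 303.]), array([0.528, 0.028, 0.008]))]
s hub_a [(0.71, array([284., 296.]), array([0.526, 0.198, 0.008])), (0.55, array([268., 208.]), array([0.472, 0.518, 0.008]))]
w reject_tray []
s reject_tray [(0.76, array([305., 236.]), array([0.55 , 0.416, 0.   ]))]
w jar []
s jar [(0.59, array([279., 315.]), array([0.522, 0.159, 0.   ])), (0.58, array([286., 292.]), array([ 0.528,  0.221, -0.   ]))]
```

>>> {"fn": "arm_command", "kwargs": {"plan": [{"gripper": 1,"dx": 0.02,"dy": 0.01,"dz": 0,"roll": 0},{"gripper": 1,"dx": 0.044,"dy": 0.015,"dz": 0,"roll": 0},{"gripper": 1,"dx": 0.044,"dy": 0.015,"dz": 0,"roll": 0},{"gripper": 1,"dx": 0.0435,"dy": 0.0141,"dz": 0,"roll": 0},{"gripper": 1,"dx": 0,"dy": 0,"dz": 0,"roll": 0},{"gripper": 1,"dx": 0,"dy": 0,"dz": 0,"roll": 0},{"gripper": 1,"dx": 0,"dy": 0,"dz": 0,"roll": 0}]}}

```text
time: 28.88
tcp_pos: [0.5408, 0.2792, 0.3754]
eef_rot: [0.642, 0.767, -0.0, 0.0]
wrist_force: [-0.4, -0.4, -2.0]
width: 0.0298
gripper_force: 60.0
```

Run:
```python
from h import *
togo([.559,.42,.2])
w=bot.read_camera("wrist");im=w["color"].copy()
k=bot.silhouettes(w,"reject_tray")
for q in k[:2]:
    m=q["pixels"].astype(np.uint8);print("tray p",q["p"],q["extent"]);c=max(cv2.findContours(m,0,2)[0],key=cv2.contourArea)
    a=cv2.boxPoints(cv2.minAreaRect(c));print([plane(w,x,.018).round(3).tolist() for x in a])
for x in np.arange(.45,.70,.05):
    for y in np.arange(.3,.56,.05):
        u=proj(w,[x,y,0]).round().astype(int)
        cv2.circle(im,tuple(map(int,u)),2,(0,255,0),-1);cv2.putText(im,f"{x*100:.0f},{y*100:.0f}",(int(u[0])+3,int(u[1])),0,.35,(0,255,255),1)
print([(round(j["p"],2),plane(w,np.array(j["at"])*[640,480],0).round(3)) for j in bot.spot_point(w,"jar")],[(round(j["p"],2),plane(w,np.array(j["at"])*[640,480],0).round(3)) for j in bot.spot_point(w,"reject_tray")])
cv2.imwrite("pics/w6.png",im)
```

```text
tool shift [0.1355 0.0426 0.0207] roll None grasp [0.5408 0.2791 0.2207] yaw 10.1 tilt [-0. -0. -1.]
tray p 0.57 [0.2289, 0.5142, 0.0673, 0.0877]
[[0.386, 0.217, 0.018], [0.425, 0.224, 0.018], [0.427, 0.184, 0.018], [0.387, 0.177, 0.018]]
tray p 0.56 [0.4714, 0.0, 0.2034, 0.2354]
[[0.508, 0.367, 0.018], [0.498, 0.445, 0.018], [0.596, 0.461, 0.018], [0.615, 0.384, 0.018]]
[(0.68, array([0.638, 0.441, 0.   ]))] [(0.67, array([0.553, 0.418, 0.   ]))]
```

View pics/w6.png

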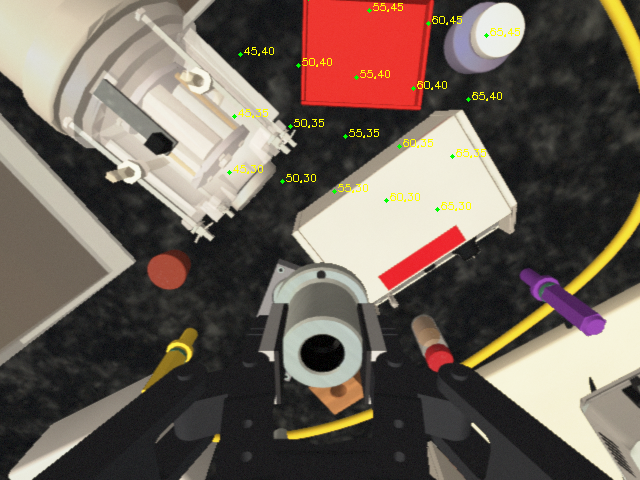

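The tray is centred near (0.552,0.418), yaw about 10°, and the jar is at (0.638,0.441). The pump's rod ends are at about (0.505,0.345), so the gripper has room at yaw 10°.

>>> {"fn": "arm_command", "kwargs": {"plan": [{"gripper": 1,"dx": 0.02,"dy": 0.006,"dz": 0,"roll": 0},{"gripper": 1,"dx": 0.04,"dy": 0.01,"dz": 0,"roll": 0},{"gripper": 1,"dx": 0.04,"dy": 0.01,"dz": 0,"roll": 0},{"gripper": 1,"dx": 0.035,"dy": 0.0083,"dz": 0,"roll": 0},{"gripper": 1,"dx": 0,"dy": 0,"dz": 0,"roll": 0},{"gripper": 1,"dx": 0,"dy": 0,"dz": 0.03,"roll": 0},{"gripper": 1,"dx": 0,"dy": 0,"dz": 0.03,"roll": 0},{"gripper": 1,"dx": 0,"dy": 0,"dz": 0.03,"roll": 0},{"gripper": 1,"dx": 0,"dy": 0,"dz": 0.03,"roll": 0},{"gripper": 1,"dx": 0,"dy": 0,"dz": 0,"roll": 0},{"gripper": 1,"dx": 0,"dy": 0,"dz": 0,"roll": 0}]}}

```text
time: 30.45
tcp_pos: [0.551, 0.4195, 0.2566]
eef_rot: [0.641, 0.767, 0.001, 0.0]
wrist_force: [-0.5, 0.4, -2.6]
width: 0.0294
gripper_force: 59.9
```

```bash
python3 -c "
from h import *
togo([.551,.418,.0364],10.2)
for n in ('scene','side'):
    p=bot.read_camera(n);print(n,[(round(k['p'],2),(np.array(k['at'])*[640,480]).round(),plane(p,np.array(k['at'])*[640,480],0).round(3)) for k in bot.spot_point(p,'reject_tray')][:2])"
```

```text
tool shift [-0.0017 -0.0007  0.0655] roll 0.0 grasp [0.5513 0.4197 0.1019] yaw 10.2 tilt [ 0.002  0.001 -1.   ]
scene [(0.83, array([307., 235.]), array([0.554, 0.419, 0.   ]))]
side [(0.7, array([259., 231.]), array([0.554, 0.416, 0.   ]))]
```

>>> {"fn": "arm_command", "kwargs": {"plan": [{"gripper": 1,"dx": -0.001,"dy": 0,"dz": 0.02,"roll": 0},{"gripper": 1,"dx": 0,"dy": 0,"dz": 0.02,"roll": 0},{"gripper": 1,"dx": 0,"dy": 0,"dz": 0.015,"roll": 0},{"gripper": 1,"dx": 0,"dy": 0,"dz": 0.007,"roll": 0},{"gripper": 1,"dx": 0,"dy": 0,"dz": 0,"roll": 0},{"gripper": 1,"dx": 0,"dy": 0,"dz": 0.001,"roll": 0},{"gripper": 1,"dx": 0,"dy": 0,"dz": 0.001,"roll": 0},{"gripper": 1,"dx": 0,"dy": 0,"dz": 0,"roll": 0}]}}

```text
time: 31.65
tcp_pos: [0.5506, 0.4182, 0.1916]
eef_rot: [0.641, 0.767, 0.0, -0.0]
wrist_force: [0.1, 0.2, -2.6]
width: 0.0296
gripper_force: 60.0
```

>>> {"fn": "arm_command", "kwargs": {"plan": [{"gripper": 1,"dx": 0,"dy": 0,"dz": 0.0008,"roll": 0},{"gripper": 1,"dx": 0,"dy": 0,"dz": 0,"roll": 0},{"gripper": 1,"dx": 0,"dy": 0,"dz": 0,"roll": 0}]}}

```text
time: 32.02
tcp_pos: [0.5507, 0.4182, 0.1912]
eef_rot: [0.641, 0.767, 0.0, -0.0]
wrist_force: [-1.7, -1.0, 2.9]
width: 0.0295
gripper_force: 60.5
```

Contact with the tray floor (+5 N). Releasing gently and retreating.

>>> {"fn": "arm_command", "kwargs": {"plan": [{"gripper": 0.15,"dx": 0,"dy": 0,"dz": 0,"roll": 0},{"gripper": 0.05,"dx": 0,"dy": 0,"dz": 0,"roll": 0},{"gripper": 0.05,"dx": 0,"dy": 0,"dz": 0,"roll": 0},{"gripper": 0.05,"dx": 0,"dy": 0,"dz": 0,"roll": 0},{"gripper": 0.05,"dx": 0,"dy": 0,"dz": -0.01,"roll": 0},{"gripper": 0.05,"dx": 0,"dy": 0,"dz": -0.03,"roll": 0},{"gripper": 0.05,"dx": 0,"dy": 0,"dz": -0.04,"roll": 0},{"gripper": 0.05,"dx": 0,"dy": 0,"dz": -0.05,"roll": 0},{"gripper": 0.05,"dx": 0,"dy": 0,"dz": -0.05,"roll": 0},{"gripper": 0.05,"dx": -0.04,"dy": 0,"dz": -0.02,"roll": 0},{"gripper": 0.05,"dx": -0.05,"dy": 0,"dz": 0,"roll": 0},{"gripper": 0.05,"dx": -0.04,"dy": 0,"dz": 0,"roll": 0},{"gripper": 0.05,"dx": 0,"dy": 0,"dz": 0,"roll": 0},{"gripper": 0.05,"dx": 0,"dy": 0,"dz": 0,"roll": 0}]}}

```text
time: 33.78
tcp_pos: [0.5735, 0.2909, 0.3912]
eef_rot: [0.641, 0.767, 0.001, -0.0]
wrist_force: [-0.3, 0.7, -0.6]
width: 0.0406
gripper_force: 0.0
```

Run:
```python
from h import *
o=bot.get_obs();print(o["width"],np.round(o["wrist_force"],1),o["tcp_pos"])
w=bot.read_camera("wrist");s=bot.read_camera("scene");d=bot.read_camera("side")
for n,p in(("w",w),("s",s),("d",d)):
  for q,z in(("hub_a",.003),("reject_tray",0),("jar",0),("gauge_handle",.089)):
    print(n,q,[(round(k["p"],2),(np.array(k["at"])*[640,480]).round(),plane(p,np.array(k["at"])*[640,480],z).round(3)) for k in bot.spot_point(p,q)][:4])
# upright check: bore top (dark blob) in wrist picture at top height
g=cv2.cvtColor(w["color"],6);u,v=proj(w,[.551,.418,.043]).round().astype(int);r=28
m=(g[v-r:v+r+1,u-r:u+r+1]<50).astype(np.uint8);k,l,st,c=cv2.connectedComponentsWithStats(m)
for i in range(1,k):
    if st[i][4]>60: print("dark",st[i],plane(w,c[i]+[u-r,v-r],.043).round(4))
b=bot.silhouettes(w,"hub_a")
for q in b[:3]: print(q["p"],np.round(np.array(q["extent"])*[640,480,640,480]))
cv2.imwrite("pics/w7.png",w["color"])
```

```text
0.04057559436874463 [-0.3  0.7 -0.6] [0.57351963 0.29085346 0.39117217]
w hub_a [(0.97, array([319.,  65.]), array([0.549, 0.417, 0.003])), (0.75, array([263., 293.]), array([0.529, 0.188, 0.003]))]
w reject_tray []
w jar [(0.76, array([422.,  55.]), array([0.637, 0.441, 0.   ]))]
w gauge_handle [(0.9, array([134., 371.]), array([0.434, 0.136, 0.089])), (0.86, array([517., 305.]), array([0.745, 0.259, 0.089]))]
s hub_a [(0.86, array([304., 235.]), array([0.549, 0.415, 0.003])), (0.82, array([284., 298.]), array([0.526, 0.201, 0.003]))]
s reject_tray [(0.68, array([308., 239.]), array([0.556, 0.406, 0.   ]))]
s jar []
s gauge_handle [(0.88, array([204., 283.]), array([0.428, 0.101, 0.089])), (0.86, array([287., 254.]), array([0.531, 0.185, 0.089])), (0.67, array([282., 326.]), array([0.537, 0.011, 0.089]))]
d hub_a [(0.59, array([310., 301.]), array([0.532, 0.192, 0.003])), (0.54, array([258., 230.]), array([0.552, 0.414, 0.003]))]
d reject_tray [(0.77, array([260., 230.]), array([0.557, 0.415, 0.   ])), (0.21, array([372., 277.]), array([0.665, 0.175, 0.   ]))]
d jar [(0.63, array([289., 212.]), array([0.639, 0.433, 0.   ])), (0.38, array([370., 275.]), array([0.665, 0.181, 0.   ]))]
d gauge_handle [(0.9, array([384., 210.]), array([0.739, 0.237, 0.089])), (0.8, array([309., 269.]), array([0.529, 0.19 , 0.089])), (0.73, array([389., 338.]), array([0.547, 0.005, 0.089])), (0.6, array([274., 331.]), array([0.414, 0.112, 0.089]))]
dark [ 19  17  21  23 360] [0.5517 0.418  0.043 ]
0.97 [242. 276.  42.  42.]
0.57 [297.  35.  48.  57.]
0.42 [212. 259.  82. 105.]
```

```bash
python3 -c "
from cell import bot
print(bot.finish_job())"
```

```text
the job is handed in; nothing more can be done
None
```

The job is handed in, with no verdict returned: the left hub passed and holds the gauge fully home in its pocket; the right hub stopped the gauge at 12 mm under about 7 N and now stands upright in the reject tray; the jar is where it started, and the stopper and vial were not re-measured.

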